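# Put the hinge pin back into the swing arm of a bench stand

## Robot

A 6-joint arm with a two-finger parallel gripper is mounted at the origin on a cart in front of the work surface, level with it; the furniture and walls round the work are solid. World frame = base frame: x ahead of the robot, y to its left, z up, the work surface at z = 0. Lengths are in m, angles in rad, forces in N, time in s.
With the tool pointing down it reaches from about 0.25 to 0.725 m from the base axis. Payload 4 kg.
Tool frame: the origin (TCP) lies at the very end of the fingers, on their centre line; the grasp point (between the pads) lies 19 mm behind it; z points along the fingers, y is the line along which they close (so a half turn about z gives the same grasp; the last joint's range is limited). The gripper opens to 85 mm and grips with 20 to 120 N. Pads are 22 mm wide; open, the fingers measure 114 mm over their backs; the gripper's body (76 mm by 85 mm) begins 54 mm behind the grasp point. The pads swing forward as they close: fully open they stand 13 mm farther back than shut.
Start: joints at [-1.348, 0.241, 0.005, 1.335, 0, 1.571], TCP at [0.11, -0.488, 0.231] pointing down, gripper open.
Joint ranges: [-2.72, 2.72], [-1.05, 1.87], [-1.09, 1.28], [-1.99, 2.15], [-1.42, 1.44], [-3.14, 3.14]. Speed limits (rad/s): [2.79, 2.79, 3.14, 3.14, 3.14, 3.14].

## Interface

Orientations are given as a unit quaternion [x, y, z, w].
In Python, from workcell import bot, vision, workorder gives the robot as it stands.
- The arm moves only by the shell command python3 -m creep 'ROWS' [OPENING]. ROWS is JSON, a list of rows, each a list of 2 entries, a list of its own where there are three numbers: the shift along the tool's x, y, z in mm, then the turn, a rotation vector about the tool's x, y, z in rad. In form: [[[dx, dy, dz], [wx, wy, wz]], ...]. A call has 1 to 12 rows; each row shifts and turns the commanded pose from where the row before left it, along the tool's axes as they then stand; what a row does not reach is not made up. A row lasts 1/8 s, in which the tool goes at most 62.5 mm and 10.7 degrees, less where a joint would pass 70% of its speed; a pose out of reach is approached as far as the arm can. A call is refused whole if a number of a shift passes 62.5 or a number of a turn 0.188, either way. A call with a gripper value outside its range is refused whole. OPENING is the finger opening in mm, from 0 to 85.4, set as the call begins (- or left out, the last holds). The fingers move at their own pace and stop on an object; the grip force is fixed at half the most. Time passes only in rows, so rows that do not move let the fingers close. It gives the time, the measured TCP pose, the force, the opening and the grip force at its end, in the units of the state.
- bot.get_obs(): the state, without advancing time (a new reading comes with each control period).
- vision.camera(name): name is "scene" or "top" or "wrist"; returns a dict with "image" (400x640x3 uint8, blue, green, red), "z_map" (400x640 float32, m along the optical axis (not along the pixel's ray), 0 where there is no reading), "K" (3x3 intrinsics, pixels), "rvec" (rotation vector, rad) and "tvec" (3), from world to camera coordinates, as OpenCV has them; the wrist camera has in their place "tool_from_camera" (4x4, takes a point from camera to tool coordinates, whose origin is the TCP and whose axes are the flange's). Camera axes: x right, y down, z forward; pixel columns grow to the right and rows downward; lengths in m; the calibration is good to about 2 mm. A picture is of the moment at which its call begins: read the wrist's pose just before it.
- workorder.job_done(): hands the job in; it is judged then, once.
Trained networks look in a picture, given as the dict that the camera call returned (one of the last four; its "shot" number tells which), for a name from the list of things; names that differ only in an ending like _2 or _b are one class to them, and where a whole thing is asked for, a point or a joint stands for the part that bears it (a point fixed in the world has none). Each returns a list of dicts, best first, with "score" (0 to 1); they miss things now and then, are a little off and sometimes report something else, mostly with a low value. They report only what shows in the picture. A call takes as long as a camera call. They do not tell look-alikes from the thing itself.
- vision.spot_in(picture, query): "position" ([column, row] in pixels, amid what is visible of it).
- vision.place_of(picture, query): "position" ([column, row] in pixels: a listed point, or the origin of a listed thing).
The state is a dict: "clock": time; "joint_pos": joint angles; "joint_vel": joint speeds; "tau": joint torques, N m; "eef_pos": TCP position; "tool_rot": TCP orientation; "ft_force": force on the tool from outside, world axes, zero at the start; "ft_torque": the same for the moment, N m; "grip_width": finger opening in m; "grasp_force": force on a finger pad.
Only numpy, scipy, OpenCV 4.12 (cv2) and the standard library are available. Lean on these libraries where they do the work, as an engineer would, in place of code of your own. Each camera call takes 0.05 s, during which the arm holds its last target. There are 200 camera calls.

## Task

The swing arm of the bench stand has come off its pivot: its eye still lies on top of the stand's knuckle, but the two holes no longer line up. Take the steel hinge pin out of its white block, line the holes up by feel and push the pin down through both, until its flange rests flush on the arm's eye and the arm still stands flat on its foot; then let go. Do not upset the arm or move the other things on the bench.

Things in the scene. Friction and masses are not known exactly. Their poses are not given: they have to be found in the camera images.
- hinge_pin: steel hinge pin, 107 mm long, about 0.14 kg. Origin: on its axis, at the underside of the flange; z runs along the axis towards the grip. Above the origin: flange 34 mm across and 5 mm thick, then a round grip 24 mm across and 42 mm long (up to z = +47 mm). Below: straight shaft 14 mm across down to z = -50 mm, then a cone narrowing to 6 mm across at the tip, z = -60 mm. It starts standing upright in the white block, flange on the block's top.
- pin_tip (a point): centre of the pin's 6 mm tip, 60 mm below its origin along the axis.
- pin_block: white block, 60 x 60 x 66 mm high, fixed to the bench, with a 17 mm hole straight through its middle in which the pin stands at the start. Origin: centre of its underside, z up.
- swing_arm: loose aluminium arm, 214 mm long, about 0.3 kg. Origin: on the axis of its eye, at bench level; z up, y runs along the arm from the eye to the dish. The eye is a 60 x 60 mm plate, 16 mm thick (underside 60 mm, top 76 mm above the bench), with a 16 mm hole, its edge chamfered by 1.5 mm. At y = 146 mm is a round dish 76 mm across (its rim 82 mm above the bench) on a leg whose rubber foot stands on the bench. It can be slid about freely; a pin in the eye can drag it along.
- eye_top (a point): centre of the eye's hole at the eye's top face, 76 mm above the bench; axes as the arm's.
- stand: grey base plate, 160 (x) by 100 (y) by 12 mm, fixed to the bench, with two low rails along x. Origin: centre of its underside, z up. Between the rails a grey knuckle block, 90 (x) by 60 (y) mm, is clamped fast, its flat top 60 mm above the bench, with one vertical hole in the middle of its top.
- rail_mid (a point): point 60 mm above the stand's origin (axes as the stand's), level with the knuckle block's flat top. The block's hole (16 mm wide, 48 mm deep, 1.5 mm chamfer) lies at y = 0, but the block may be clamped anywhere along the rails: x from -10 to +10 mm, not reported. At the start the arm's eye hides the hole and lies 8 to 16 mm to its +y side, so a pin put through it meets flat metal.
- tip_beaker: bystander: clear plastic beaker with used tips, 72 mm across, 88 mm high; origin: centre of its underside. Leave it where it is.
- tape_roll: bystander: roll of brown tape lying flat, 103 mm across, 25 mm high; origin: centre of its underside. Leave it where it is.
- forceps: bystander: metal forceps, 125 mm long, lying behind the stand; origin: centre of its underside. Leave it where it is.
- marker: bystander: thick blue and white marker, 135 mm long, lying near the bench's front edge; origin: centre of its underside. Leave it where it is.
- well_plate: bystander: clear six-well plate with lid, 127 x 85 x 20 mm; origin: centre of its underside. Leave it where it is.
- ballpoint: bystander: slim ballpoint pen, 145 mm long; origin: centre of its underside. Leave it where it is.
Mind the look-alikes: they are no part of the job. Leave any purple look-alike of the hinge_pin alone.

How it is judged:
By the outcome, as a careful person would: the job done as asked, in the order asked, and still so for the second after the job is handed in, with the robot touching nothing.
It also fails if it takes over 48 s, if anything falls off the work surface, if the arm or the gripper's body presses on something with over 40 N, if the wrist force passes 120 N, or if a joint passes its speed limit or range.

## Working session

There is one attempt and no reset: what is moved stays moved. The work goes in short steps, Python scripts to look and compute and a shell command to move; the robot and the scene stay as the last step left them, time stands still between calls to the robot, and variables do not carry over. Pictures are saved under pics/ and viewed, at most 10 in all, crops included, and the job is handed in when it is done.

```bash
mkdir -p pics; ls; cat > h.py <<'E'
import numpy as np, cv2
from scipy.spatial.transform import Rotation as R
from workcell import bot, vision, workorder
def cam(n):
    o=bot.get_obs(); p=vision.camera(n)
    if 'rvec' in p:
        Rm=cv2.Rodrigues(np.array(p['rvec'],float))[0]; t=np.array(p['tvec'],float).ravel()
        p['Rw']=Rm.T; p['tw']=-Rm.T@t
    else:
        T=np.array(p['tool_from_camera']); Rt=R.from_quat(o['tool_rot']).as_matrix()
        p['Rw']=Rt@T[:3,:3]; p['tw']=Rt@T[:3,3]+np.array(o['eef_pos'])
    return p
def ray(p,px): 
    return p['Rw']@(np.linalg.inv(p['K'])@np.array([px[0],px[1],1.]))
def atz(p,px,z):
    d=ray(p,px); return p['tw']+d*(z-p['tw'][2])/d[2]
def cloud(p):
    z=p['z_map']; v,u=np.mgrid[:z.shape[0],:z.shape[1]]
    K=np.array(p['K']); c=np.stack([(u-K[0,2])/K[0,0]*z,(v-K[1,2])/K[1,1]*z,z],-1)
    w=c@p['Rw'].T+p['tw']; w[z==0]=np.nan; return w
E
python3 - <<'E'
from h import *
Z={'hinge_pin':.066,'pin_block':0,'swing_arm':0,'eye_top':.076,'stand':0,'rail_mid':.06}
for n in('scene','top'):
    p=cam(n); cv2.imwrite(f'pics/{n}0.png',p['image'])
    print(n,p['tw'].round(3))
    for q,z in Z.items():
        for d in vision.place_of(p,q)[:3]: print(q,round(d['score'],2),np.round(d['position'],1),atz(p,d['position'],z).round(4))
o=bot.get_obs();print(o)
E
```

```text
pics
scene [-0.388  0.745  0.6  ]
hinge_pin 0.79 [449.  192.7] [ 0.4327 -0.1998  0.066 ]
hinge_pin 0.78 [427.1 205.9] [ 0.406  -0.0883  0.066 ]
hinge_pin 0.52 [415.1 194.1] [ 0.4818 -0.1165  0.066 ]
pin_block 0.63 [413.2 209. ] [ 0.5127 -0.1432  0.    ]
eye_top 0.73 [363.7 197. ] [0.534  0.0256 0.076 ]
stand 0.71 [328.2 203.5] [0.6933 0.038  0.    ]
stand 0.67 [365.2 221.3] [0.533 0.02  0.   ]
rail_mid 0.21 [365.  218.5] [0.4536 0.0833 0.06  ]
top [0.453 0.137 1.061]
hinge_pin 0.61 [448.6 242.3] [ 0.4324 -0.192   0.066 ]
hinge_pin 0.59 [429.5 212.1] [ 0.5091 -0.1486  0.066 ]
hinge_pin 0.54 [413.3 246.6] [ 0.4243 -0.1032  0.066 ]
pin_block 0.95 [417.6 218.4] [ 0.4968 -0.1347  0.    ]
swing_arm 0.96 [351.8 207.3] [0.5314 0.0404 0.    ]
eye_top 0.71 [352.5 206.7] [0.5272 0.0456 0.076 ]
rail_mid 0.82 [358.7 207.9] [0.525  0.0285 0.06  ]
{'clock': 0.7, 'joint_pos': array([-1.34805510e+00,  2.40576960e-01,  5.03822511e-03,  1.33520012e+00,
       -6.37332055e-06,  1.57078643e+00]), 'joint_vel': array([ 1.14829691e-03,  2.08750732e-03, -2.58421329e-04, -1.29203596e-03,
        8.83977447e-06, -8.65789796e-04]), 'tau': array([-6.25175217e-04, -3.72078931e+01,  2.52642775e+01,  7.80551745e-04,
        3.63603726e-05,  4.87205710e-06]), 'eef_pos': array([ 0.11045414, -0.48766607,  0.2313326 ]), 'tool_rot': array([9.93804151e-01, 1.11145443e-01, 2.67921008e-08, 2.89132023e-05]), 'ft_force': array([ 0.67336012, -0.38524193, -0.44222865]), 'ft_torque': array([-0.00655413,  0.0222961 ,  0.01901355]), 'grasp_force': 0.0, 'grip_width': 0.08555726743158941}
```

View pics/top0.png

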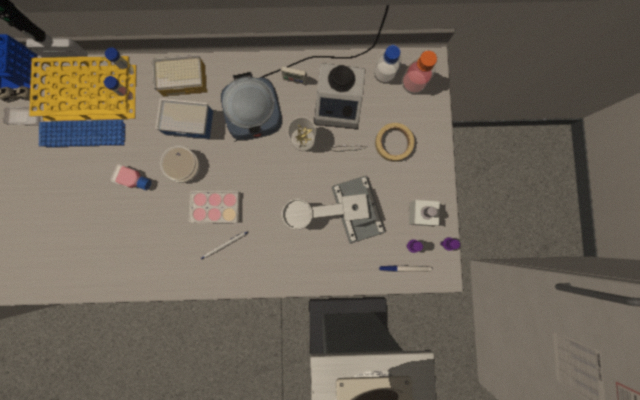

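View pics/scene0.png

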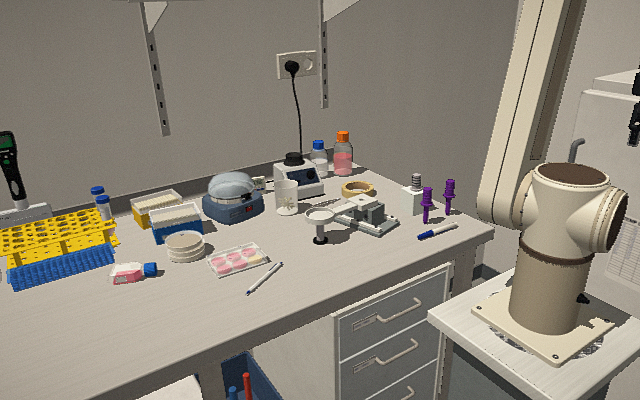

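```bash
python3 - <<'E'
from h import *
p=cam('wrist'); print(np.round(p['tool_from_camera'],3).tolist(), p['K'].round(0).tolist())
print(R.from_quat(bot.get_obs()['tool_rot']).as_matrix().round(3))
p=cam('top'); w=cloud(p)
for n,(c,r) in dict(pin=(428,212),eye=(354,205),pa=(416,246),pb=(451,243)).items():
    s=w[r-14:r+15,c-14:c+15].reshape(-1,3); print(n,w[r,c].round(3)); 
    for lo,hi in((.055,.07),(.07,.082),(.095,.125)):
        k=s[(s[:,2]>lo)&(s[:,2]<hi)]
        if len(k): print(lo,len(k),np.median(k,0).round(4),k.min(0).round(3),k.max(0).round(3))
E
```

```text
[[0.001, -0.958, -0.288, 0.074], [1.0, 0.001, 0.0, -0.001], [0.0, -0.288, 0.958, -0.143], [0.0, 0.0, 0.0, 1.0]] [[288.0, 0.0, 319.0], [0.0, 288.0, 200.0], [0.0, 0.0, 1.0]]
[[ 0.975  0.221  0.   ]
 [ 0.221 -0.975 -0.   ]
 [ 0.     0.    -1.   ]]
pin [ 0.507 -0.132  0.112]
0.055 444 [ 0.5076 -0.1358  0.0656] [ 0.476 -0.175  0.055] [ 0.541 -0.109  0.07 ]
0.07 45 [ 0.5021 -0.1339  0.0715] [ 0.487 -0.15   0.07 ] [ 0.524 -0.125  0.081]
0.095 93 [ 0.5087 -0.1397  0.1115] [ 0.497 -0.154  0.097] [ 0.52  -0.131  0.117]
eye [0.533 0.04  0.06 ]
0.055 181 [0.5589 0.033  0.0594] [0.496 0.003 0.055] [0.569 0.07  0.07 ]
0.07 585 [0.5258 0.0414 0.0755] [0.496 0.007 0.07 ] [0.559 0.077 0.081]
pa [ 0.427 -0.099  0.109]
0.055 56 [ 0.4273 -0.0959  0.0643] [ 0.411 -0.116  0.06 ] [ 0.441 -0.089  0.07 ]
0.07 9 [ 0.4286 -0.0951  0.0741] [ 0.416 -0.106  0.07 ] [ 0.438 -0.093  0.082]
0.095 85 [ 0.4265 -0.1037  0.1064] [ 0.415 -0.115  0.095] [ 0.436 -0.093  0.11 ]
pb [ 0.431 -0.184  0.106]
0.055 60 [ 0.4285 -0.1862  0.0643] [ 0.413 -0.203  0.059] [ 0.443 -0.179  0.069]
0.07 15 [ 0.4287 -0.1841  0.0771] [ 0.419 -0.194  0.07 ] [ 0.441 -0.182  0.081]
0.095 86 [ 0.4288 -0.1926  0.1063] [ 0.417 -0.206  0.096] [ 0.441 -0.183  0.112]
```

```bash
python3 -m creep '[[[46,-34,-7],[0,0,0]],[[46,-34,-7],[0,0,0]],[[46,-34,-7],[0,0,0]],[[46,-34,-7],[0,0,0]],[[46,-34,-7],[0,0,0]],[[46,-34,-7],[0,0,0]],[[46,-34,-7],[0,0,0]],[[46,-34,-7],[0,0,0]],[[46,-34,-7],[0,0,0]],[[46,-34,-7],[0,0,0]],[[0,0,0],[0,0,0]],[[0,0,0],[0,0,0]]]' 55
cat > look.py <<'E'
from h import *
import sys
p=cam('wrist'); cv2.imwrite(f'pics/{sys.argv[1]}.png',p['image'])
np.savez('last.npz',image=p['image'],z_map=p['z_map'],K=p['K'],Rw=p['Rw'],tw=p['tw'])
print(p['tw'].round(3))
Z={'hinge_pin':.066,'pin_block':0,'swing_arm':0,'eye_top':.076,'stand':0,'rail_mid':.06}
for q,z in Z.items():
    for d in vision.place_of(p,q)[:3]: print(q,round(d['score'],2),np.round(d['position'],1),atz(p,d['position'],z).round(4))
E
python3 look.py w1
```

```text
clock: 2.3
eef_pos: [0.4836, -0.0544, 0.301]
tool_rot: [0.994, 0.112, -0.001, 0.0]
ft_force: [-0.9, -0.3, -0.2]
grip_width: 0.0548
grasp_force: 0.0
[ 0.556 -0.037  0.444]
hinge_pin 0.71 [389.  167.5] [ 0.5093 -0.143   0.066 ]
hinge_pin 0.64 [347.  219.9] [ 0.4251 -0.1073  0.066 ]
hinge_pin 0.55 [405.9 228.5] [ 0.4311 -0.1917  0.066 ]
pin_block 0.9 [378.5 158. ] [ 0.5117 -0.1414  0.    ]
pin_block 0.61 [252.4 119.1] [0.5255 0.0573 0.    ]
swing_arm 0.73 [264.1 118.8] [0.5298 0.0405 0.    ]
eye_top 0.58 [253.4 122.2] [0.5274 0.0394 0.076 ]
```

View pics/w1.png

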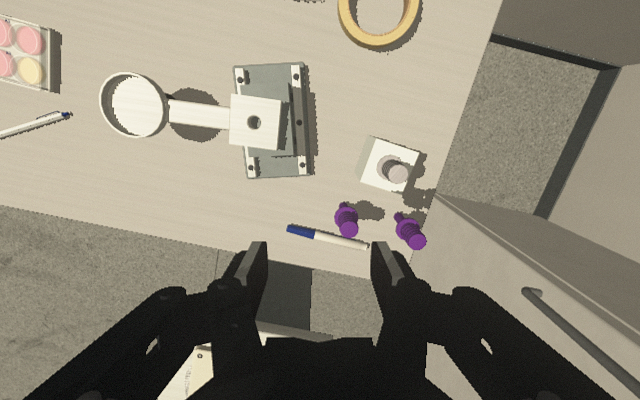

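```bash
python3 - <<'E'
from h import *
d=dict(np.load('last.npz')); w=cloud(d)[45:195,215:330]
m=np.isfinite(w[...,2])
for n,lo,hi in(('plate',.006,.05),('knuckle',.055,.0655),('eye',.071,.08),('all>8mm',.008,.0655)):
    k=w[m&(w[...,2]>lo)&(w[...,2]<hi)][:,:2]
    r=cv2.minAreaRect((k*1000).astype(np.float32)); print(n,len(k),np.round(r[0],1),np.round(r[1],1),round(r[2],1))
    print(cv2.boxPoints(r).round(0).tolist())
z=w[...,2]*1000
I=cv2.resize(np.clip(z*2.5,0,255).astype(np.uint8),None,fx=5,fy=4,interpolation=0)
J=cv2.resize(d['image'][45:195,215:330],None,fx=5,fy=4,interpolation=cv2.INTER_CUBIC)
cv2.imwrite('pics/crop1.png',J)
for n,b in (('dish',d['image']),):
    w2=cloud(d)[60:150,90:175]; k=w2[(w2[...,2]>.076)&(w2[...,2]<.09)][:,:2]*1000
    print(cv2.minEnclosingCircle(k.astype(np.float32)),k.mean(0))
# print height row across knuckle
for v in range(75,165,6): print(v,np.round(z[v-45,60:95:3]))
E
```

```text
plate 4108 [527.5  24.8] [160.2 100. ] 16.0
[[437.0, 51.0], [464.0, -45.0], [618.0, -1.0], [591.0, 95.0]]
knuckle 1733 [532.4  26.1] [90.2 60.1] 15.8
[[481.0, 43.0], [497.0, -15.0], [584.0, 9.0], [568.0, 67.0]]
eye 2688 [526.9  48.4] [60.  79.1] 5.1
[[494.0, 85.0], [501.0, 6.0], [560.0, 12.0], [553.0, 90.0]]
all>8mm 5864 [527.5  24.9] [160.2 100. ] 16.0
[[437.0, 51.0], [464.0, -45.0], [618.0, -1.0], [591.0, 95.0]]
((514.4537963867188, 179.49588012695312), 42.98368835449219) [515.61138543 185.51585517]
75 [11. 13. 13. 13. 12. 13. 26. 26. 22. 12. -0.  1.]
81 [12. 11. 14. 12. 13. 12. 25. 22. 23. 11.  7.  0.]
87 [61. 61. 60. 60. 60. 25. 22. 20. 23. 12. 10.  1.]
93 [60. 60. 60. 59. 61. 42. 24. 23. 22. 13.  8. -0.]
99 [61. 62. 61. 60. 61. 45. 23. 22. 22. 12. 12.  0.]
105 [74. 77. 66. 62. 62. 47. 12. 21. 23. 13. 11.  0.]
111 [75. 76. 60. 61. 61. 53. 12. 23. 23. 22. 14. -0.]
117 [77. 77. 60. 61. 60. 60. 15. 22. 24. 22. 13. -0.]
123 [77. 77. 62. 61. 60. 61. 21. 24. 25. 22. 12.  0.]
129 [77. 73. 60. 60. 61. 60. 29. 22. 23. 22. 12.  5.]
135 [77. 67. 60. 61. 60. 60. 38. 22. 23. 23. 11. 11.]
141 [76. 60. 61. 60. 60. 61. 47. 22. 21. 23. 12. 11.]
147 [77. 61. 62. 62. 60. 61. 51. 13. 23. 23. 13. 11.]
153 [59. 59. 61. 60. 60. 62. 56. 13. 21. 22. 21. 13.]
159 [12. 11. 12. 13. 13. 12. 13. 14. 23. 23. 22. 12.]<stdin>:9: RuntimeWarning: invalid value encountered in cast
```

View pics/crop1.png

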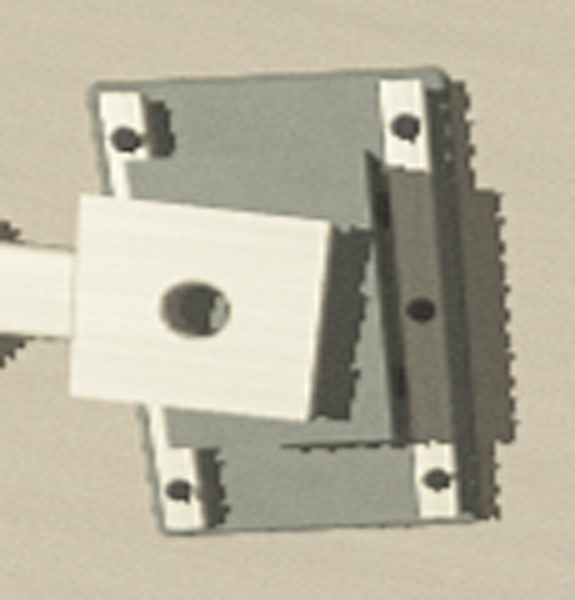

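```bash
python3 - <<'E'
from h import *
d=dict(np.load('last.npz')); w=cloud(d)[125:205,345:435].reshape(-1,3); w=w[np.isfinite(w[:,2])]
for lo,hi in((.061,.0685),(.069,.073),(.109,.116)):
    k=w[(w[:,2]>lo)&(w[:,2]<hi)]; r=cv2.minAreaRect((k[:,:2]*1000).astype(np.float32)); print(lo,len(k),k.mean(0).round(4),np.round(r[0],1),np.round(r[1],1),round(r[2],1),cv2.minEnclosingCircle((k[:,:2]*1000).astype(np.float32)))
o=bot.get_obs(); M=R.from_quat(o['tool_rot']).as_matrix()
print(o['eef_pos'].round(4),M.round(3).tolist())
print((M.T@(np.array([.509,-.1405,.2])-o['eef_pos'])*1000).round(1))
E
```

```text
0.061 1407 [ 0.5125 -0.1385  0.0664] [ 510.2 -141.8] [60.9 60.3] 84.9 ((510.4536437988281, -141.4029998779297), 42.00763702392578)
0.069 180 [ 0.5132 -0.1352  0.0713] [ 510.1 -145.7] [41.3 32.7] 87.6 ((514.7780151367188, -146.47361755371094), 23.2147159576416)
0.109 327 [ 0.5108 -0.141   0.1132] [ 510.4 -141.6] [23.2 22.5] 59.1 ((510.3797607421875, -141.25152587890625), 11.968276977539062)
[ 0.4836 -0.0553  0.3015] [[0.976, 0.219, 0.0], [0.219, -0.976, -0.0], [0.0, 0.0, -1.0]]
[  6.1  88.7 101.5]
```

```bash
python3 -m creep '[[[3.6,45,30],[0,0,0]],[[3.6,45,30],[0,0,0]],[[0,0,50],[0,0,0]],[[0,0,50],[0,0,0]],[[0,0,0],[0,0,0]],[[0,0,0],[0,0,0]]]' 55
python3 - <<'E'
from h import *
p=cam('wrist'); w=cloud(p).reshape(-1,3); w=w[np.isfinite(w[:,2])]
k=w[(w[:,2]>.109)&(w[:,2]<.117)&(np.hypot(w[:,0]-.51,w[:,1]+.14)<.018)]
print(len(k), cv2.minEnclosingCircle((k[:,:2]*1000).astype(np.float32)))
o=bot.get_obs(); M=R.from_quat(o['tool_rot']).as_matrix()
print(o['eef_pos'],M.round(3).tolist(),(M.T@(np.array([.5104,-.1415,.075])-o['eef_pos'])*1000).round(1))
E
```

```text
clock: 3.4
eef_pos: [0.512, -0.1411, 0.1432]
tool_rot: [0.994, 0.111, 0.001, 0.0]
ft_force: [-0.8, -0.1, 0.4]
grip_width: 0.0545
grasp_force: 0.0
974 ((510.5122375488281, -141.9123992919922), 12.066834449768066)
[ 0.51266909 -0.1411427   0.1439908 ] [[0.975, 0.221, 0.004], [0.221, -0.975, -0.001], [0.004, 0.002, -1.0]] [-2.6 -0.3 69. ]
```

```bash
python3 -m creep '[[[-1,0,23],[0,0,0]],[[-1,0,23],[0,0,0]],[[0,0,23],[0,0,0]],[[0,0,0],[0,0,0]],[[0,0,0],[0,0,0]]]' 55 && python3 -m creep '[[[0,0,0],[0,0,0]],[[0,0,0],[0,0,0]],[[0,0,0],[0,0,0]],[[0,0,0],[0,0,0]]]' 15
```

```text
clock: 4.08
eef_pos: [0.5107, -0.1414, 0.0746]
tool_rot: [0.994, 0.111, 0.002, 0.001]
ft_force: [0.3, -0.5, -0.1]
grip_width: 0.0549
grasp_force: 0.0
clock: 4.58
eef_pos: [0.5101, -0.1416, 0.0737]
tool_rot: [0.994, 0.111, 0.001, 0.001]
ft_force: [-0.1, -0.5, 6.3]
grip_width: 0.0222
grasp_force: 58.4
```

```bash
python3 -m creep '[[[0,0,-10],[0,0,0]],[[0,0,-40],[0,0,0]],[[0,0,-55],[0,0,0]],[[0,0,0],[0,0,0]],[[0,0,0],[0,0,0]]]'
python3 - <<'E'
from h import *
p=cam('scene');cv2.imwrite('pics/s1.png',cv2.resize(p['image'][120:280,300:520],None,fx=3,fy=3,interpolation=cv2.INTER_CUBIC))
o=bot.get_obs(); M=R.from_quat(o['tool_rot']).as_matrix()
for d in vision.place_of(p,'pin_tip')[:2]:print(d['score'],d['position'],(atz(p,d['position'],o['eef_pos'][2]-.068)-o['eef_pos'])*1000)
print(M.round(4).tolist(),(M.T@(np.array([.5276,.0392,.17])-o['eef_pos'])*1000).round(1))
E
```

```text
clock: 5.2
eef_pos: [0.5083, -0.1406, 0.177]
tool_rot: [0.994, 0.111, -0.0, -0.0]
ft_force: [-0.1, -0.1, -2.4]
grip_width: 0.0227
grasp_force: 60.4
0.67 [414.9, 174.1] [ 10.07213038  -5.91865026 -68.        ]
0.66 [446.9, 215.4] [-229.07435365  117.85656963  -68.        ]
[[0.9752, 0.2211, -0.0029], [0.2211, -0.9752, 0.0012], [-0.0025, -0.0018, -1.0]] [  59.1 -170.8    6.3]
```

View pics/s1.png

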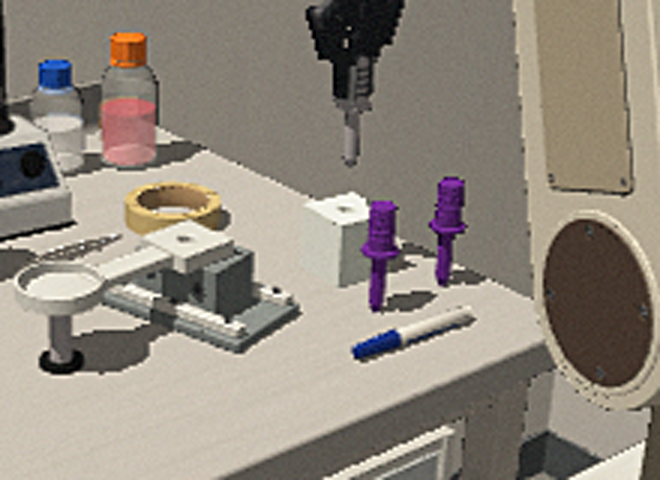

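```bash
python3 - <<'E'
from h import *
p=cam('scene'); w=cloud(p); o=bot.get_obs(); e=o['eef_pos']; print(e)
for v in range(146,177,2):
    r=w[v,400:440]; k=np.isfinite(r[:,2])&(np.hypot(r[:,0]-e[0],r[:,1]-e[1])<.04)
    u=np.arange(400,440)[k]
    if len(u): print(v,u.min(),u.max(),r[k].mean(0).round(4))
P=lambda X:(lambda c:(p['K']@c/c[2])[:2].round(1))(p['Rw'].T@(X-p['tw']))
for dz in(-.008,-.03,-.058,-.068): print(dz,P(np.array(e)+[0,0,dz]))
E
```

```text
[ 0.50755133 -0.14051049  0.17551849]
146 411 424 [ 0.4981 -0.1304  0.2004]
148 411 424 [ 0.4983 -0.1311  0.1944]
150 411 424 [ 0.4987 -0.132   0.1884]
152 411 423 [ 0.4982 -0.1301  0.1832]
154 412 423 [ 0.4985 -0.1327  0.1768]
156 412 423 [ 0.4975 -0.1321  0.1714]
158 415 420 [ 0.5021 -0.1371  0.1632]
160 415 419 [ 0.5034 -0.137   0.157 ]
162 415 419 [ 0.5031 -0.1372  0.1511]
164 415 419 [ 0.5025 -0.137   0.1454]
166 415 419 [ 0.5035 -0.1385  0.1388]
168 415 419 [ 0.502  -0.1376  0.1335]
170 415 419 [ 0.5027 -0.1387  0.127 ]
172 415 419 [ 0.5006 -0.1371  0.122 ]
174 415 418 [ 0.5028 -0.1378  0.1151]
176 416 417 [ 0.5055 -0.141   0.1074]
-0.008 [417.1 155.8]
-0.03 [416.7 163.2]
-0.058 [416.1 172.5]
-0.068 [415.9 175.8]
```

```bash
python3 -m creep '[[[15,-43,1],[0,0,0]],[[15,-43,1],[0,0,0]],[[15,-43,1],[0,0,0]],[[15,-42,1],[0,0,0]],[[0,0,0],[0,0,0]],[[0,0,0],[0,0,0]],[[0,0,0],[0,0,0]]]'
cat > at.py <<'E'
from h import *
import sys
T=np.array(eval(sys.argv[1]))
L=[]
for i in range(4):
    p=cam('scene'); o=bot.get_obs(); L.append(o['eef_pos'])
print(np.round(L,4).tolist())
M=R.from_quat(o['tool_rot']).as_matrix(); print(M.round(4).tolist(),'F',o['ft_force'].round(1),'T',o['ft_torque'].round(2),o['clock'])
print('shift',(M.T@(T-np.mean(L,0))*1000).round(1))
E
python3 at.py '[.5276,.0392,.16]'
```

```text
clock: 6.22
eef_pos: [0.5293, 0.038, 0.1728]
tool_rot: [0.994, 0.11, -0.001, 0.0]
ft_force: [-0.3, -0.3, -1.6]
grip_width: 0.0226
grasp_force: 60.4
[[0.5294, 0.0379, 0.173], [0.5295, 0.0379, 0.1731], [0.5296, 0.038, 0.1733], [0.5296, 0.0381, 0.1733]]
[[0.9756, 0.2194, -0.0001], [0.2194, -0.9756, -0.0], [-0.0001, 0.0, -1.0]] F [-0.5 -0.1 -0.7] T [ 0.01 -0.04 -0.04] 6.425
shift [-1.6 -1.6 13.2]
```

```bash
python3 -m creep '[[[-1.6,-1.6,10],[0,0,0]],[[0,0,10],[0,0,0]],[[0,0,5],[0,0,0]],[[0,0,5],[0,0,0]],[[0,0,3],[0,0,0]],[[0,0,0],[0,0,0]]]'; python3 at.py '[.5276,.0392,.128]'
```

```text
clock: 7.18
eef_pos: [0.5277, 0.0402, 0.1401]
tool_rot: [0.994, 0.111, -0.0, 0.0]
ft_force: [0.2, 0.6, -0.6]
grip_width: 0.0226
grasp_force: 60.4
[[0.5279, 0.0402, 0.1404], [0.5279, 0.0402, 0.1405], [0.528, 0.0402, 0.1406], [0.528, 0.0402, 0.1406]]
[[0.9753, 0.221, 0.0006], [0.221, -0.9753, 0.0], [0.0006, 0.0001, -1.0]] F [ 0.7 -0.5 -1.5] T [ 0.01 -0.06 -0.  ] 7.375
shift [-0.6  0.9 12.5]
```

```bash
python3 -m creep '[[[-0.5,0.8,4],[0,0,0]],[[0,0,4],[0,0,0]],[[0,0,2],[0,0,0]],[[0,0,1],[0,0,0]],[[0,0,0],[0,0,0]]]'; python3 at.py '[.5276,.0392,.128]'
```

```text
clock: 8.0
eef_pos: [0.5274, 0.0391, 0.1292]
tool_rot: [0.994, 0.111, -0.0, 0.0]
ft_force: [0.3, -1.4, -1.4]
grip_width: 0.0227
grasp_force: 60.5
[[0.5273, 0.0392, 0.1292], [0.5273, 0.0392, 0.1292], [0.5273, 0.0392, 0.1292], [0.5273, 0.0392, 0.1292]]
[[0.9753, 0.2209, -0.0004], [0.2209, -0.9753, -0.0002], [-0.0005, 0.0001, -1.0]] F [ 0.2 -0.6 -1.7] T [-0.37 -0.01  0.02] 8.2
shift [0.3 0.1 1.2]
```

```bash
python3 -m creep '[[[0.4,2.5,0],[0,0,0]],[[0.4,3,0],[0,0,0]],[[0.4,3,0],[0,0,0]],[[0.4,3,0],[0,0,0]],[[0.4,2.4,0],[0,0,0]],[[0,0,0],[0,0,0]],[[0,0,1.5],[0,0,0]],[[0,0,1.5],[0,0,0]],[[0,0,0],[0,0,0]]]'; python3 at.py '[.5324,.0261,.125]'
```

```text
clock: 9.32
eef_pos: [0.5324, 0.026, 0.1261]
tool_rot: [0.994, 0.111, -0.0, 0.0]
ft_force: [0.4, 0.9, -1.4]
grip_width: 0.0223
grasp_force: 60.4
[[0.5325, 0.0261, 0.1262], [0.5325, 0.0261, 0.1263], [0.5325, 0.0261, 0.1263], [0.5325, 0.0262, 0.1263]]
[[0.9753, 0.221, 0.0001], [0.221, -0.9753, -0.0001], [0.0001, 0.0001, -1.0]] F [ 0.1 -0.3 -1.8] T [ 0.02 -0.02 -0.07] 9.525
shift [-0.1 -0.   1.3]
```

```bash
python3 -m creep '[[[0,0,2],[0,0,0]],[[0,0,2],[0,0,0]],[[0,0,2],[0,0,0]],[[0,0,2],[0,0,0]],[[0,0,0],[0,0,0]]]'; python3 at.py '[.5324,.0261,.125]'
```

```text
clock: 10.15
eef_pos: [0.5323, 0.0262, 0.1181]
tool_rot: [0.994, 0.111, -0.0, 0.0]
ft_force: [1.5, 0.7, -1.4]
grip_width: 0.0224
grasp_force: 60.4
[[0.5324, 0.0262, 0.1182], [0.5325, 0.0262, 0.1183], [0.5325, 0.0262, 0.1184], [0.5326, 0.0262, 0.1184]]
[[0.9753, 0.221, 0.0003], [0.221, -0.9753, 0.0], [0.0003, 0.0, -1.0]] F [ 0.1  0.4 -1.2] T [ 0.03  0.01 -0.03] 10.35
shift [-0.1  0.1 -6.7]
```

Tip is 10 mm into the knuckle with no force. Continue down.

```bash
python3 -m creep '[[[0,0,4],[0,0,0]],[[0,0,4],[0,0,0]],[[0,0,4],[0,0,0]],[[0,0,4],[0,0,0]],[[0,0,4],[0,0,0]],[[0,0,0],[0,0,0]]]'; python3 at.py '[.5324,.0261,.0837]'
```

```text
clock: 11.1
eef_pos: [0.5322, 0.026, 0.0978]
tool_rot: [0.994, 0.111, -0.0, 0.0]
ft_force: [0.6, -0.6, -2.2]
grip_width: 0.0225
grasp_force: 60.3
[[0.5323, 0.026, 0.098], [0.5323, 0.026, 0.0981], [0.5323, 0.026, 0.0982], [0.5324, 0.0261, 0.0983]]
[[0.9753, 0.2209, -0.0002], [0.2209, -0.9753, -0.0003], [-0.0003, 0.0003, -1.0]] F [-2.  -0.6 -2.3] T [-0.41 -0.02  0.04] 11.3
shift [ 0.1 -0.1 14.4]
```

```bash
python3 -m creep '[[[0,0,4],[0,0,0]],[[0,0,4],[0,0,0]],[[0,0,3],[0,0,0]],[[0,0,1],[0,0,0]],[[0,0,0],[0,0,0]]]'; python3 at.py '[.5324,.0261,.0837]'
```

```text
clock: 11.92
eef_pos: [0.5325, 0.0261, 0.0861]
tool_rot: [0.994, 0.111, -0.0, 0.0]
ft_force: [0.8, -2.5, -3.7]
grip_width: 0.0227
grasp_force: 60.3
[[0.5325, 0.0261, 0.0861], [0.5325, 0.0261, 0.0861], [0.5325, 0.0261, 0.0861], [0.5325, 0.0261, 0.0862]]
[[0.9753, 0.2209, -0.0001], [0.2209, -0.9753, -0.0002], [-0.0002, 0.0002, -1.0]] F [ 0.1 -2.6 -1.9] T [-0.58 -0.23  0.  ] 12.125
shift [-0.1 -0.   2.4]
```

```bash
python3 -m creep '[[[0,0.5,1],[0,0,0]],[[0,0,1],[0,0,0]],[[0,0,0],[0,0,0]]]';python3 -m creep '[[[0,0,1],[0,0,0]],[[0,0,0],[0,0,0]]]'; python3 at.py '[.5324,.0261,.0837]'
```

```text
clock: 12.5
eef_pos: [0.5325, 0.026, 0.0843]
tool_rot: [0.994, 0.111, -0.0, -0.0]
ft_force: [0.2, -1.5, -0.8]
grip_width: 0.0225
grasp_force: 60.3
clock: 12.75
eef_pos: [0.5326, 0.026, 0.0838]
tool_rot: [0.994, 0.111, 0.0, -0.0]
ft_force: [-1.7, -0.7, 3.9]
grip_width: 0.0224
grasp_force: 61.1
[[0.5326, 0.026, 0.0837], [0.5326, 0.026, 0.0837], [0.5326, 0.026, 0.0837], [0.5326, 0.026, 0.0837]]
[[0.9752, 0.2211, 0.0003], [0.2211, -0.9752, 0.0006], [0.0004, -0.0005, -1.0]] F [-2.1 -0.2  4. ] T [ 0.03  0.47 -0.03] 12.95
shift [-0.2 -0.2  0. ]
```

```bash
python3 -m creep '[[[0,0,0.7],[0,0,0]],[[0,0,0],[0,0,0]]]'; python3 -m creep '[[[0,0,0],[0,0,0]],[[0,0,0],[0,0,0]],[[0,0,0],[0,0,0]],[[0,0,0],[0,0,0]]]' 45; python3 -m creep '[[[0,0,-15],[0,0,0]],[[0,0,-40],[0,0,0]],[[-10,0,-55],[0,0,0]],[[-20,0,-50],[0,0,0]],[[-20,0,-50],[0,0,0]],[[0,0,0],[0,0,0]],[[0,0,0],[0,0,0]]]'
python3 look.py w2; python3 - <<'E'
from h import *
d=dict(np.load('last.npz')); w=cloud(d); f=np.isfinite(w[...,2]); a=w[f]; a=a[np.hypot(a[:,0]-.5324,a[:,1]-.0261)<.06]
for lo,hi in((.07,.0785),(.079,.084),(.11,.135)):
    k=a[(a[:,2]>lo)&(a[:,2]<hi)]
    if len(k): print(lo,len(k),np.median(k,0).round(4),cv2.minEnclosingCircle((k[:,:2]*1000).astype(np.float32)))
b=w[f]; b=b[(b[:,1]>.12)&(b[:,1]<.24)&(abs(b[:,0]-.515)<.06)&(b[:,2]>.074)&(b[:,2]<.09)]
A=np.c_[b[:,:2]-b[:,:2].mean(0),np.ones(len(b))]; print(np.median(b,0).round(4),np.linalg.lstsq(A,b[:,2],rcond=None)[0].round(3))
E
```

```text
clock: 13.2
eef_pos: [0.5326, 0.026, 0.0837]
tool_rot: [0.994, 0.111, 0.0, -0.0]
ft_force: [-4.2, -0.2, 9.4]
grip_width: 0.0225
grasp_force: 61.7
clock: 13.7
eef_pos: [0.5325, 0.0257, 0.0823]
tool_rot: [0.994, 0.111, -0.0, -0.0]
ft_force: [0.2, 0.1, -0.4]
grip_width: 0.0452
grasp_force: 0.0
clock: 14.58
eef_pos: [0.4839, 0.0147, 0.2932]
tool_rot: [0.994, 0.111, 0.001, 0.0]
ft_force: [-0.0, -0.2, -0.8]
grip_width: 0.0453
grasp_force: 0.0
[0.556 0.032 0.437]
hinge_pin 0.74 [319.5 135.9] [0.5301 0.0253 0.066 ]
hinge_pin 0.56 [451.6 242.2] [ 0.429  -0.1881  0.066 ]
pin_block 0.72 [425.  168.8] [ 0.5134 -0.1445  0.    ]
swing_arm 0.72 [367.8 246.6] [ 0.3678 -0.0944 -0.    ]
swing_arm 0.55 [317.1 130. ] [0.533  0.0294 0.    ]
eye_top 0.62 [313.5 133.6] [0.5319 0.0332 0.076 ]
0.07 2351 [0.5302 0.0413 0.0762] ((531.0475463867188, 37.49485778808594), 48.57727813720703)
0.079 203 [0.5399 0.0302 0.0815] ((532.77978515625, 27.48324966430664), 16.921852111816406)
0.11 398 [0.533  0.0272 0.1233] ((532.6834106445312, 27.151050567626953), 11.922578811645508)
[0.5196 0.1631 0.081 ] [0.003 0.041 0.079]
```

View pics/w2.png

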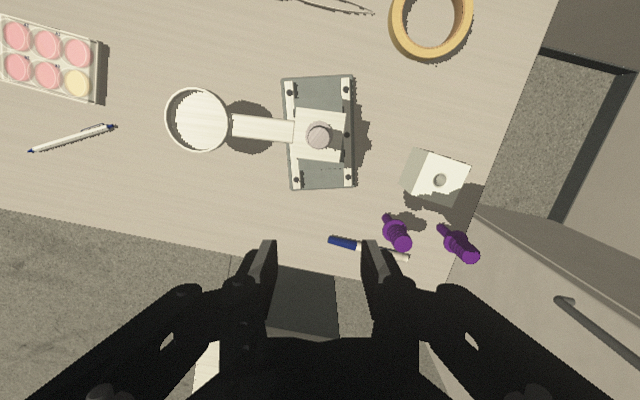

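The picture shows the pin upright in the eye at (318,137), the white block empty at (440,180), and both purple look-alikes still standing. The measured heights are 76.2 mm (eye), 81.5 mm (flange top) and 123.3 mm (grip top), which match a flush, flat seat.

```bash
python3 -c "from workcell import workorder; print(workorder.job_done())"
```

```text
the job is handed in; nothing more can be done
None
```

The hinge pin is pushed down through the arm's eye and the knuckle, its flange flush on the eye. The arm stands flat, the gripper has let go and is clear, and the job was handed in at about 15 s.

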